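Turn the roaster's hot sign

TASK

The garlic roaster has just come out of the oven, so turn the two-sided sign that stands beside it half a turn: the face with the three wavy steam lines must look to the front of the counter (away from the robot), with the board square over its foot. Let go of it, and leave the roaster and the identical sign beside the small steel bowl as they are.

Things in the scene. Friction and masses are not known exactly. Their poses are not given: they have to be found in the camera images.
- sign_foot: Fixed steel foot (80 x by 130 y by 12 mm high) of the sign to turn; origin under its centre, on the counter; x points to the sign's front, within 20 deg of straight away from the robot. A bamboo board (110 wide, 10 thick, 35 to 140 mm above the counter) pivots at mid-width on the vertical axis through the origin: either way, no stops within half a turn, 0.03 N m friction, stays where left.
- sign_peg (a point): Top centre of the board's peg: upright steel sleeve, 16 mm diameter that spins freely, on the board's top edge, 140 to 185 mm above the counter, 45 mm from the pivot; nothing else is above the board. Axes turn with the board: y from pivot to peg, z up, x out of the ring face; steam lines on -x face. Start: ring to front, up to 20 deg askew, peg on foot's +y side; done: on -y side.
- roaster: Loose terracotta garlic roaster, round, 120 mm diameter, 116 mm high to the top of the knob on its domed lid; origin at the centre of its underside. It stands 155 to 170 mm from the pivot of the sign to turn, on the foot's +y side. Leave it alone.
- other_sign_peg (a point): Top centre of the turning peg of the other, identical sign, which stands beside a small steel bowl, about 0.4 to 0.55 m away; same axes as sign_peg. Leave it alone.
Things that resemble listed ones, but are neither listed nor needed, are in the scene too. Leave any green or purple look-alike of the sign_foot alone.

How it is judged:
At the end, for the whole second after the job is handed in: The board of the sign beside the roaster has been turned about half a turn from its start: the steam lines look to the front, the board lies within 15 degrees of square with its foot, the peg on the foot's -y side, and it stays there (angle between the x axis of sign_peg and the x axis of sign_foot, either way round below 0.262 rad and y of sign_peg in the frame of sign_foot below -0.03 m); the robot touches nothing.
It fails at once if the other sign is turned (its peg moves more than 15 mm) (distance of other_sign_peg from where it was at the start of the episode above 0.015 m).
It fails at once if the roaster is pushed more than 20 mm or tipped more than 20 degrees (distance of roaster from where it was at the start of the episode above 0.02 m or angle between roaster's own z axis and vertical above 0.35 rad).
It also fails if it takes over 42 s, if anything falls off the work surface, if the arm or the gripper's body presses on something with over 40 N, if the wrist force passes 120 N, or if a joint passes its speed limit or range.

ROBOT

A 6-joint arm with a two-finger parallel gripper is mounted at the origin on the work surface. World frame = base frame: x ahead of the robot, y to its left, z up, the work surface at z = 0. Lengths are in m, angles in rad, forces in N, time in s.
With the tool pointing down it reaches from about 0.35 to 0.775 m from the base axis. Payload 5.5 kg.
Tool frame: the origin (TCP) lies midway between the tips of the shut fingers; the grasp point (between the pads) lies grip_point_offset behind it (grip_point_offset is the distance from the TCP to the grasp point, in m); z points along the fingers, y is the direction in which the jaws open and shut (so a half turn about z gives the same grasp; the last joint's range is limited). The gripper opens to 85 mm and grips with 20 to 120 N. Pads are 22 mm wide; open, the fingers measure 114 mm over their backs; the gripper's body (76 mm by 85 mm) begins 54 mm behind the grasp point. The pads swing forward as they close: fully open they stand 13 mm farther back than shut.
Start: joints at [1.198, 0.313, 0.046, 1.304, 0, 1.431], TCP at [0.133, 0.56, 0.231] pointing down, gripper open.
Joint ranges: [-2.76, 2.76], [-0.86, 1.69], [-1.03, 1.26], [-2.2, 2.34], [-1.47, 1.5], [-3.14, 3.14]. Speed limits (rad/s): [2.57, 2.57, 3.14, 3.14, 3.14, 3.14].

INTERFACE

Orientations are given as a unit quaternion [w, x, y, z].
In Python, from workcell import * gives the robot as it stands.
- The arm moves only by the tool send_rows, never from a script. Its argument "series" is one flat list of numbers, 7 for each row, row after row: the shift along the tool's x, y, z in cm, then the turn, a rotation vector about the tool's x, y, z in degrees, then the opening, from 0 (shut) to 1 (fully open). A call has 1 to 10 rows; each row is the pose to reach, as a shift and turn from the pose commanded when the call began, along the tool's axes at that moment; what a row does not reach only later rows make up. A row lasts 1/12 s, in which the tool goes at most 41.7 mm and 7.16 degrees, less where a joint would pass 70% of its speed; a pose out of reach is approached as far as the arm can. A call with a gripper value outside its range is refused whole. The fingers move at their own pace and stop on an object; "newtons" is the grip in N (left out, the last holds). Time passes only in rows, so rows that repeat a pose let the fingers close. It gives the time, the measured TCP pose, the force and the opening at its end, in the units of the state.
- get_state(): the state, without advancing time (a new reading comes with each control period).
- read_camera(name): name is "scene" or "top" or "wrist"; returns the picture (420x560x3 uint8, blue, green, red); there is no depth.
- camera_info(name): a dict with "K" (3x3 intrinsics, pixels), "D" ([k1, k2, p1, p2, k3] as OpenCV has them; the pictures are not rectified), "xyz" and "attitude" of the camera in the world. Camera axes: x right, y down, z forward; pixel columns grow to the right and rows downward; lengths in m; the calibration is good to about 2 mm. A picture is of the moment at which its call begins: read the wrist's pose just before it. camera_info takes no time and is no camera call; for the wrist camera it gives the pose at the moment of the call.
- hand_in(): hands the job in, once; it reports no verdict.
Trained networks look in the newest picture that a camera, given by its name, has taken for a name from the list of things; names that differ only in an ending like _2 or _b are one class to them, and where a whole thing is asked for, a point or a joint stands for the part that bears it (a point fixed in the world has none). Each returns a list of dicts, best first, with "p" (0 to 1); they miss things now and then, are a little off and sometimes report something else, mostly with a low value. They report only what shows in the picture. A call takes as long as a camera call. They do not tell look-alikes from the thing itself.
- silhouettes(camera, label): "pixels" (420x560 bool, what is visible of it) and "box" ([left, top, width, height] in pixels, round what is visible of it).
The state is a dict: "clock": time; "joint_pos": joint angles; "qvel": joint speeds; "tau": joint torques, N m; "tcp_pos": TCP position; "orientation": TCP orientation; "wrist_force": force on the tool from outside, world axes, zero at the start; "ft_torque": the same for the moment, N m; "finger_gap": finger opening in m.
Only numpy, scipy, OpenCV 4.12 (cv2) and the standard library are available. Lean on these libraries where they do the work, as an engineer would, in place of code of your own. Each camera call takes 0.05 s, during which the arm holds its last target. There are 200 camera calls.

## Working session

There is one attempt and no reset: what is moved stays moved. The work goes in short steps, Python scripts to look and compute and a tool call to move; the robot and the scene stay as the last step left them, time stands still between calls to the robot, and variables do not carry over. Pictures are saved under pics/ and viewed, about 8 in all and at most 12, crops included, and the job is handed in when it is done.

Besides the shell and the picture viewer there is one more tool, called after "Call:" as a command line: name --argument value ..., lists and objects as JSON in quotes. send_rows: Moves the arm, as the interface text tells. Its arguments: {"type":"object","properties":{"series":{"type":"array"},"newtons":{"type":"number"}},"required":["series"]}

```bash
mkdir -p pics
python3 - <<'E'
from workcell import *
import cv2,numpy as np
s=get_state(); print(s['clock'],s['tcp_pos'],s['orientation'],s['finger_gap'])
for c in ['scene','top']:
    im=read_camera(c); cv2.imwrite(f'pics/{c}0.png',im)
    i=camera_info(c); print(c,i)
    for l in ['sign_foot','sign_peg','roaster','other_sign_peg']:
        for d in silhouettes(c,l): 
            ys,xs=np.nonzero(d['pixels']); print(c,l,round(d['p'],2),d['box'],xs.mean().round(1),ys.mean().round(1))
E
```

```text
0.0 [0.13247736 0.55902092 0.23039406] [-2.32905005e-04  1.16156490e-01  9.93230508e-01 -8.79511211e-04] 0.0847619874880649
scene {'K': array([[428.85045012,   0.        , 282.30582039],
       [  0.        , 428.85045012, 205.98210672],
       [  0.        ,   0.        ,   1.        ]]), 'D': array([-0.11218147,  0.        ,  0.        ,  0.        ,  0.        ]), 'xyz': array([1.02722559, 0.50527067, 0.71782545]), 'attitude': array([-0.18827955,  0.36383899,  0.82010293, -0.39950368])}
scene sign_foot 0.89 [241.1, 144.3, 50.2, 65.7] 266.7 179.5
scene sign_foot 0.78 [147.5, 144.2, 32.3, 67.7] 163.0 185.0
scene sign_foot 0.73 [185.1, 168.3, 46.9, 68.8] 206.1 204.8
scene sign_peg 0.92 [190.1, 167.3, 32.6, 52.6] 207.0 191.8
scene sign_peg 0.63 [246.9, 145.5, 37.2, 48.4] 267.1 168.9
scene sign_peg 0.59 [153.8, 139.0, 14.2, 53.7] 160.2 166.8
scene sign_peg 0.23 [216.2, 217.1, 52.8, 55.2] 241.2 245.6
scene roaster 0.97 [215.0, 218.1, 52.8, 54.0] 241.3 245.4
scene other_sign_peg 0.91 [323.6, 264.7, 54.7, 69.3] 350.1 297.2
top {'K': array([[408.15666577,   0.        , 282.632463  ],
       [  0.        , 408.15666577, 211.49021083],
       [  0.        ,   0.        ,   1.        ]]), 'D': array([-0.07684099,  0.        ,  0.        ,  0.        ,  0.        ]), 'xyz': array([0.37540607, 0.01227763, 1.0083726 ]), 'attitude': array([ 0.03605016, -0.70435608,  0.70826056, -0.03082015])}
top sign_foot 0.95 [344.0, 179.4, 63.8, 39.0] 373.3 198.0
top sign_foot 0.76 [416.0, 172.6, 73.8, 47.5] 449.0 193.8
top sign_foot 0.66 [332.5, 252.0, 64.6, 41.3] 360.6 271.9
top sign_peg 0.75 [350.9, 183.0, 59.0, 18.6] 379.6 192.8
top sign_peg 0.75 [430.8, 173.8, 55.3, 31.9] 458.7 189.1
top sign_peg 0.58 [342.7, 268.8, 55.6, 12.2] 366.6 273.9
top roaster 0.89 [283.8, 160.2, 48.0, 49.5] 308.9 184.8
top other_sign_peg 0.76 [147.3, 161.2, 63.6, 25.6] 176.6 177.5
```

Run:
```python
import cv2,numpy as np
a=cv2.imread('pics/scene0.png')[110:350,130:410]; b=cv2.imread('pics/top0.png')[130:310,120:520]
cv2.imwrite('pics/s1.png',cv2.resize(a,None,fx=2.5,fy=2.5,interpolation=2)); cv2.imwrite('pics/t1.png',cv2.resize(b,None,fx=2,fy=2,interpolation=2))
```

```text
(no output)
```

View pics/s1.png

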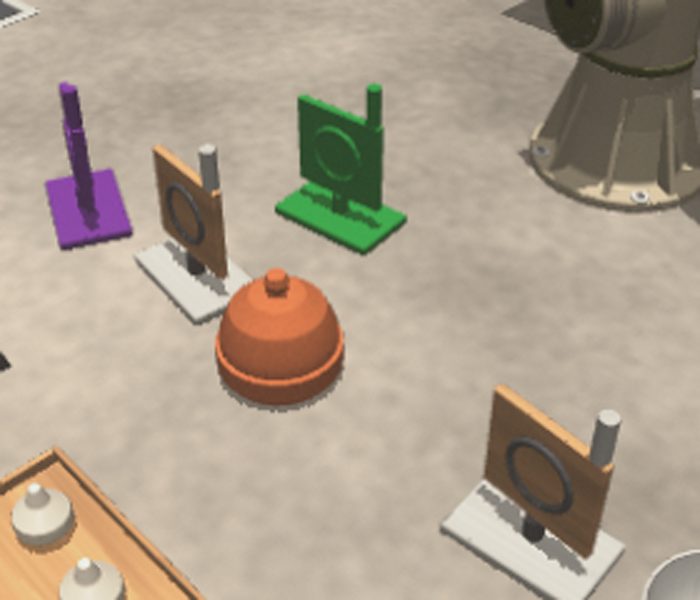

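View pics/t1.png

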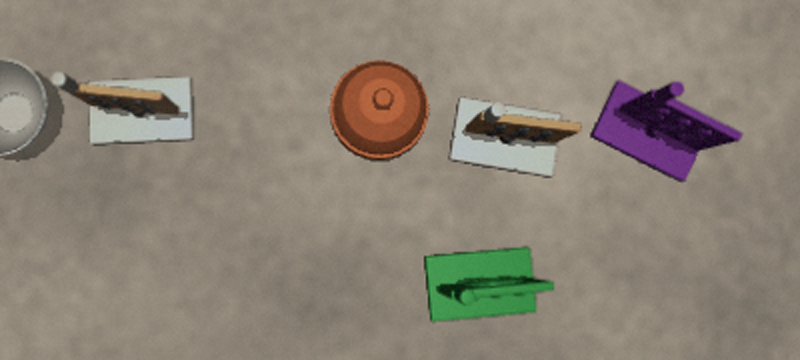

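Candidates that look like the sign: bamboo sign at scene (206,200) / top (373,195), the other bamboo sign at scene (350,297) / top (177,177), purple at top (449,193), green at top (361,272). The target is the bamboo sign at top (373,195). It is beside the roaster at (309,185), its foot is steel and its ring faces front, while the bamboo sign at (177,177) stands by the steel bowl. The crop confirms this. Next I measure it.

```bash
cat > h.py <<'E'
from workcell import *
import cv2,numpy as np
from scipy.spatial.transform import Rotation as R
def ray(i,uv):
    p=cv2.undistortPoints(np.array([[uv]],float),i['K'],i['D'])[0,0]
    q=i['attitude']; return i['xyz'],R.from_quat([q[1],q[2],q[3],q[0]]).apply([p[0],p[1],1])
def atz(i,uv,z):
    o,d=ray(i,uv); return o+d*(z-o[2])/d[2]
def tri(i,a,j,b):
    o,d=ray(i,a);p,e=ray(j,b); d=d/np.linalg.norm(d);e=e/np.linalg.norm(e)
    t=np.linalg.lstsq(np.c_[d,-e],p-o,rcond=None)[0]; A=o+d*t[0];B=p+e*t[1]
    return (A+B)/2,np.linalg.norm(A-B)
E
python3 - <<'E'
from h import *
np.set_printoptions(precision=4,suppress=True)
t=camera_info('top');s=camera_info('scene')
T=lambda x,y:(120+(x+.5)/2-.5,130+(y+.5)/2-.5)
S=lambda x,y:(130+(x+.5)/2.5-.5,110+(y+.5)/2.5-.5)
print('peg',tri(t,T(496,109),s,S(208,151)))
print('other peg',tri(t,T(59,80),s,S(608,418)))
print('purple peg',tri(t,T(677,89),s,S(69,88)))
print('knob',tri(t,T(383,97),s,S(277,274)))
for l,m in(('top',t),('scene',s)):
    im=cv2.imread(f'pics/{l}0.png')
    x0,y0,x1,y1=(340,172,412,225) if l=='top' else (180,200,240,245)
    hsv=cv2.cvtColor(im,cv2.COLOR_BGR2HSV)[y0:y1,x0:x1]
    k=((hsv[...,1]<28)&(hsv[...,2]>150)).astype(np.uint8)
    if l=='top':
        n,lab,st,c=cv2.connectedComponentsWithStats(k); print(st[1:])
        pts=np.argwhere(np.isin(lab,[j for j in range(1,n) if st[j,4]>40]))[:,::-1]+[x0,y0]
        W=np.array([atz(m,p,.012)[:2] for p in pts.astype(float)]).astype(np.float32)
        print('foot rect',cv2.minAreaRect(W*1000))
for c in [(460,97),(561,112),(553,177),(450,160)]: print('corner',atz(t,T(*c),.012))
print(tri(t,T(450,160),s,S(258,283)) , tri(t,T(553,177),s,S(137,256)))
E
```

```text
peg (array([ 0.5087, -0.1564,  0.1823]), np.float64(0.0006388942200693081))
other peg (array([0.5428, 0.2949, 0.1816]), np.float64(0.00039589092643338295))
purple peg (array([ 0.5288, -0.3459,  0.1841]), np.float64(0.0003702532887086196))
knob (array([ 0.5334, -0.0445,  0.1139]), np.float64(0.0019545420837454165))
[[  5   7  55  39 948]]
foot rect ((503.0248107910156, -203.3365478515625), (128.47491455078125, 78.63301086425781), 79.76258850097656)
corner [ 0.5516 -0.1471  0.012 ]
corner [ 0.5323 -0.2724  0.012 ]
corner [ 0.4516 -0.2598  0.012 ]
corner [ 0.4734 -0.1331  0.012 ]
(array([ 0.4746, -0.1344,  0.0157]), np.float64(0.004782575714978184)) (array([ 0.4771, -0.2959, -0.0403]), np.float64(0.0594425512300006))
```

Call:
send_rows --series '[-37,-18,-3,0,0,60,1,-37,-18,-3,0,0,60,1,-37,-18,-3,0,0,60,1,-37,-18,-3,0,0,60,1,-37,-18,-3,0,0,60,1,-37,-18,-3,0,0,60,1,-37,-18,-3,0,0,60,1,-37,-18,-3,0,0,60,1,-37,-18,-3,0,0,60,1,-37,-18,-3,0,0,60,1]'

```text
clock: 1.33
tcp_pos: [0.4529, 0.2972, 0.2618]
orientation: [0.0, 0.598, 0.801, 0.0]
wrist_force: [-0.3, 0.6, 1.0]
finger_gap: 0.0851
```

```bash
cat >> h.py <<'E'
def tool():
    s=get_state(); q=s['orientation']; return s,R.from_quat([q[1],q[2],q[3],q[0]])
def shift(w):
    s,r=tool(); return r.inv().apply(np.array(w)-s['tcp_pos'])*100
E
python3 - <<'E'
from h import *
np.set_printoptions(precision=4,suppress=True)
s,r=tool(); print(s['clock'],s['tcp_pos'],r.as_matrix(),s['joint_pos'],grip_point_offset)
print(shift([.48,-.156,.25]))
E
```

```text
1.3333 [0.4529 0.2972 0.2618] [[-0.2839  0.9589  0.001 ]
 [ 0.9589  0.2839  0.0003]
 [-0.      0.001  -1.    ]] [ 0.4325  0.2405  0.0224  1.3517 -0.0002  1.7155] 0.0187
[-44.2219 -10.2665   1.1672]
```

Call:
send_rows --series '[-44,-10,0,0,0,26,1,-44,-10,0,0,0,26,1,-44,-10,0,0,0,26,1,-44,-10,0,0,0,26,1,-44,-10,0,0,0,26,1,-44,-10,0,0,0,26,1,-44,-10,0,0,0,26,1,-44,-10,0,0,0,26,1,-44,-10,0,0,0,26,1,-44,-10,0,0,0,26,1]'

```text
clock: 2.17
tcp_pos: [0.4789, -0.1188, 0.2616]
orientation: [0.0, 0.762, 0.647, 0.0]
wrist_force: [0.7, 0.1, 0.7]
finger_gap: 0.0855
```

Call:
send_rows --series '[0,0,0,0,0,0,1,0,0,0,0,0,0,1,0,0,0,0,0,0,1,0,0,0,0,0,0,1]'

```text
clock: 2.5
tcp_pos: [0.479, -0.1157, 0.2613]
orientation: [-0.0, 0.762, 0.648, 0.0]
wrist_force: [0.2, -0.4, 0.1]
finger_gap: 0.0855
```

Run:
```python
from h import *
np.set_printoptions(precision=4,suppress=True)
s,r=tool(); i=camera_info('wrist'); im=read_camera('wrist')
print(s['clock'],s['tcp_pos'],r.as_matrix(),s['joint_pos'])
np.savez('w1.npz',**{k:i[k] for k in i}); cv2.imwrite('pics/w1.png',im)
q=i['attitude'];M=R.from_quat([q[1],q[2],q[3],q[0]])
pr=lambda P:cv2.projectPoints(np.array([P],float),cv2.Rodrigues(M.inv().as_matrix())[0],-M.inv().apply(i['xyz']),i['K'],i['D'])[0].ravel()
print('pred peg',pr([.5087,-.1564,.1823]),'pivot',pr([.503,-.2033,.14]))
for l in ['sign_peg','sign_foot']:
  for d in silhouettes('wrist',l): print(l,d['p'],d['box'])
```

```text
2.5 [ 0.479  -0.1157  0.2613] [[ 0.161   0.987  -0.0002]
 [ 0.987  -0.161   0.0005]
 [ 0.0004 -0.0003 -1.    ]] [-0.4002  0.1461 -0.0959  1.3292  0.0003  1.3323]
pred peg [327.8821 272.8346] pivot [320.987  301.4615]
sign_peg 0.96 [49.3, 202.7, 116.8, 104.6]
sign_peg 0.9 [304.4, 210.4, 37.4, 139.9]
sign_peg 0.84 [339.7, 348.0, 23.7, 36.7]
sign_foot 0.95 [299.0, 321.3, 72.3, 59.4]
sign_foot 0.72 [276.1, 195.5, 66.8, 158.8]
sign_foot 0.58 [49.3, 181.6, 158.7, 125.3]
```

View pics/w1.png

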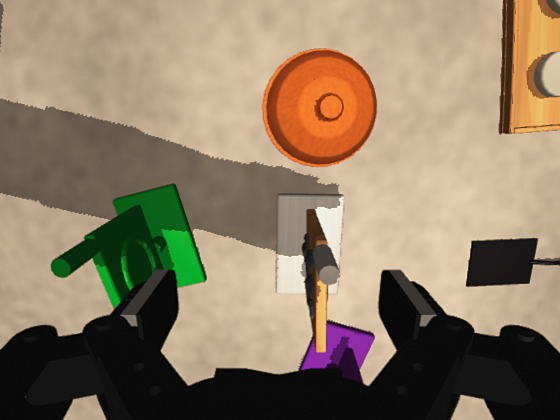

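The wrist picture shows the peg top at (329,271), against a prediction of (328,273). The foot corners are at (277,195), (343,195), (340,293) and (277,293), the roaster is above them, and the gripper's jaws straddle the sign.

Run:
```python
from h import *
np.set_printoptions(precision=4,suppress=True)
i=dict(np.load('w1.npz'));t=camera_info('top')
print(tri(t,(367.75,184.25),i,(329,271)),atz(i,(329,271),.185))
for c in [(277,195),(343,195),(340,293),(277,293)]: print(atz(i,c,.012))
print(shift([.508,-.157,.23]),shift([.508,-.157,.151]))
```

```text
(array([ 0.51  , -0.1578,  0.1766]), np.float64(0.00034568550228115637)) [ 0.5094 -0.1538  0.185 ]
[ 0.4759 -0.1319  0.012 ]
[ 0.5522 -0.1444  0.012 ]
[ 0.5345 -0.2711  0.012 ]
[ 0.4551 -0.2578  0.012 ]
[-3.6575  3.5025  3.1451] [-3.6586  3.5006 11.0451]
```

Call:
send_rows --series '[-3.5,3.6,2,0,0,0,1,-3.5,3.6,3,0,0,0,1,-3.5,3.6,5,0,0,0,1,-3.5,3.6,7,0,0,0,1,-3.5,3.6,9,0,0,0,1,-3.5,3.6,11,0,0,0,1,-3.5,3.6,11,0,0,0,0.5,-3.5,3.6,11,0,0,0,0.3,-3.5,3.6,11,0,0,0,0,-3.5,3.6,11,0,0,0,0]' --newtons 25

```text
clock: 3.48
tcp_pos: [0.5101, -0.1571, 0.153]
orientation: [0.001, 0.762, 0.647, 0.001]
wrist_force: [-0.8, 0.1, 0.7]
finger_gap: 0.0387
```

Call:
send_rows --series '[0,0,0,0,0,0,0,0,0,0,0,0,0,0,0,0,0,0,0,0,0,0,0,0,0,0,0,0]'

```text
clock: 3.82
tcp_pos: [0.5098, -0.1573, 0.1526]
orientation: [0.001, 0.762, 0.647, 0.001]
wrist_force: [-0.2, 1.1, 6.1]
finger_gap: 0.0151
```

Call:
send_rows --series '[0,0.8,-0.2,0,0,0,0,-0.2,1.6,-0.2,0,0,0,0,-0.6,2.3,-0.2,0,0,0,0,-1.0,3.0,-0.2,0,0,0,0,-1.6,3.5,-0.2,0,0,0,0,-2.2,4.0,-0.2,0,0,0,0,-2.9,4.4,-0.2,0,0,0,0,-3.7,4.6,-0.2,0,0,0,0,-4.5,4.7,-0.2,0,0,0,0]'

```text
clock: 4.57
tcp_pos: [0.5474, -0.2094, 0.1527]
orientation: [-0.001, 0.762, 0.647, -0.0]
wrist_force: [-6.3, 2.3, -1.4]
finger_gap: 0.0151
```

Call:
send_rows --series '[-0.8,0,0,0,0,0,0,-1.6,-0.2,0,0,0,0,0,-2.3,-0.6,0,0,0,0,0,-3.0,-1.0,0,0,0,0,0,-3.5,-1.6,0,0,0,0,0,-4.0,-2.2,0,0,0,0,0,-4.4,-2.9,0,0,0,0,0,-4.6,-3.7,0,0,0,0,0,-4.7,-4.5,0,0,0,0,0,-4.7,-4.5,0,0,0,0,0]'

```text
clock: 5.4
tcp_pos: [0.4954, -0.2464, 0.1527]
orientation: [-0.002, 0.762, 0.647, 0.002]
wrist_force: [0.4, 6.5, -5.4]
finger_gap: 0.0154
```

Call:
send_rows --series '[0,0,0,0,0,0,0,0,0,0,0,0,0,0,0,0,0,0,0,0,0]'

```text
clock: 5.65
tcp_pos: [0.4964, -0.2465, 0.1527]
orientation: [-0.001, 0.762, 0.648, 0.002]
wrist_force: [0.6, 6.8, -5.3]
finger_gap: 0.0153
```

Call:
send_rows --series '[0,0,0,0,0,0,0.6,0,0,0,0,0,0,0.6,0,0,0,0,0,0,0.6,0,0,0,0,0,0,0.6,0,0,-2,0,0,0,0.6,0,0,-4,0,0,0,0.6,0,0,-7,0,0,0,0.6,0,0,-10,0,0,0,0.6,3,0,-11,0,0,0,0.6,6,0,-11,0,0,0,0.6]'

```text
clock: 6.48
tcp_pos: [0.5078, -0.1909, 0.2674]
orientation: [0.004, 0.763, 0.646, 0.001]
wrist_force: [1.0, 0.1, -0.3]
finger_gap: 0.0513
```

Call:
send_rows --series '[10,0,0,0,0,0,0.6,14,0,0,0,0,0,0.6,18,0,0,0,0,0,0.6,18,0,0,0,0,0,0.6,18,0,0,0,0,0,0.6,18,0,0,0,0,0,0.6]'

```text
clock: 6.98
tcp_pos: [0.5357, -0.0081, 0.2639]
orientation: [0.0, 0.761, 0.649, 0.001]
wrist_force: [-0.7, 0.2, -0.2]
finger_gap: 0.0511
```

Run:
```python
from h import *
s=get_state();print(s['clock'],s['tcp_pos'])
T=read_camera('top');S=read_camera('scene')
a=cv2.resize(T[150:240,280:440],None,fx=4,fy=4,interpolation=2)
b=cv2.resize(S[130:280,140:280],None,fx=2.2,fy=2.2,interpolation=2)[:230]
b=cv2.copyMakeBorder(b,0,230-b.shape[0],0,640-b.shape[1],0)
cv2.imwrite('pics/end.png',np.vstack([a,b]))
```

```text
6.9833 [ 0.53565464 -0.00814076  0.26387759]
```

View pics/end.png

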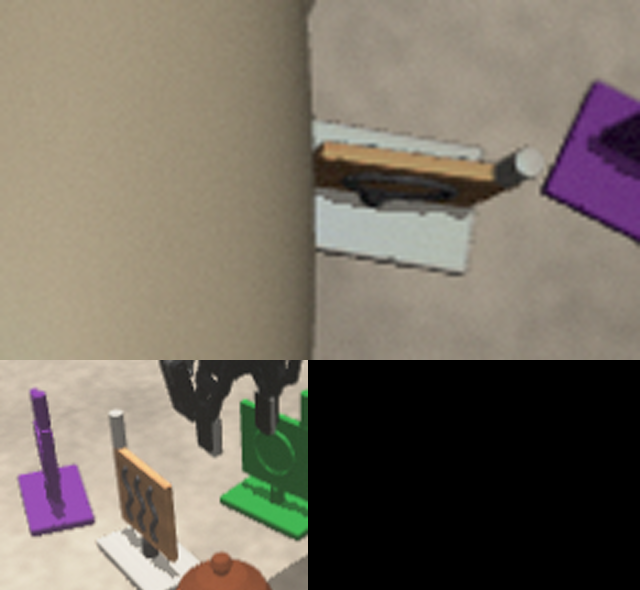

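The steam lines now face the front (lower crop, about (145,500)), the board runs parallel to the foot edge, and the peg is on the -y side at (529,161) in the crop. One numeric check, then hand-in.

Run:
```python
from h import *
t=camera_info('top'); p=atz(t,(280+529.5/4-.5,150+161.5/4-.5),.184); d=p[:2]-[.5037,-.2023]
a=np.radians(-9.5); print(p,np.hypot(*d),'board vs foot deg',np.degrees(np.arctan2(d[0]*-1,d[1]))-180+9.5, 'y_foot',-np.sin(a)*d[0]+np.cos(a)*d[1])
hand_in()
```

```text
[ 0.49660993 -0.24709062  0.184     ] 0.04534830156991629 board vs foot deg 0.505080164838887 y_foot -0.045346539579344425
the job is handed in; nothing more can be done
```

I gripped the peg of the bamboo sign beside the roaster, led it half a turn around the front, let go, moved clear and handed the job in at about 7 s.

- **Sign:** the last pictures show the steam lines facing the front. The board measures about 0.5° off square with its foot. The peg is on the -y side at y ≈ -45 mm, 45.3 mm from the pivot against the stated 45 mm.
- **Forces and contact:** the wrist force readings at the ends of the moves stayed at about 9 N or less. After release, the force was near zero.
- **Other objects:** I never touched the roaster or the other sign, and the gripper passed above them. I did not re-measure them at the end. The arm hid most of the roaster in the final top view, and the other sign was outside the final crops.

No check failed or disagreed by more than a few millimetres. The one exception was a stray two-view match on a foot corner that I ignored, because the wrist view gave the foot's position within about 2 mm.

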